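# Close a board joint and scribe along it

### The arm

A 7-joint arm with a two-finger parallel gripper is mounted at the origin on the work surface. World frame = base frame: x ahead of the robot, y to its left, z up, the work surface at z = 0. Lengths are in m, angles in rad, forces in N, time in s.
With the tool pointing down it reaches from about 0.425 to 0.925 m from the base axis. Payload 6.8 kg.
Tool frame: the origin (TCP) lies on the centre line of the jaws, within the pads' length; the fingertips stand bot.finger_overhang ahead of it and the grasp point (between the pads) lies 3 mm ahead of it (bot.finger_overhang is the distance from the TCP to the fingertips, in m); z points along the fingers, y is the direction in which the jaws open and shut (so a half turn about z gives the same grasp; the last joint's range is limited). The gripper opens to 85 mm and grips with 20 to 120 N. Pads are 22 mm wide; open, the fingers measure 114 mm over their backs; the gripper's body (76 mm by 85 mm) begins 54 mm behind the grasp point. The pads swing forward as they close: fully open they stand 13 mm farther back than shut.
Start: joints at [-1.408, 0.477, 0.022, 1.555, -0.011, 1.109, -0.083], TCP at [0.181, 0.65, 0.253] pointing down, gripper open.
Joint ranges: [-2.96, 2.96], [-0.34, 2.1], [-1.41, 1.46], [0.24, 2.44], [-1.37, 4.51], [0.17, 1.92], [-2.96, 2.96]. Speed limits (rad/s): [2.39, 2.39, 3.14, 3.14, 3.14, 3.14, 3.14].

### API

Orientations are given as a unit quaternion [w, x, y, z].
In Python, from station import bot gives the robot as it stands.
- The arm moves only by the tool drive_tool, never from a script. Its argument "increments" is text: rows parted by semicolons, each of 4 numbers parted by spaces: the shift along the world's x, y, z in m, then the turn about the world's z in rad. In form: tx ty tz spin; .... A call has 1 to 12 rows; each row shifts and turns the commanded pose from where the row before left it; what a row does not reach is not made up. A row lasts 1/12 s, in which the tool goes at most 41.7 mm and 7.16 degrees, less where a joint would pass 70% of its speed; a pose out of reach is approached as far as the arm can. A call is refused whole if a number of a shift passes 0.0417 or a number of a turn 0.125, either way. A call with a gripper value outside its range is refused whole. "grip" is the opening, from 0 (shut) to 1 (fully open), set as the call begins (left out, the last holds). The fingers move at their own pace and stop on an object; "squeeze" is the grip in N (left out, the last holds). Time passes only in rows, so rows that do not move let the fingers close. It gives the time, the measured TCP pose, the force and the opening at its end, in the units of the state.
- bot.get_obs(): the state, without advancing time (a new reading comes with each control period).
- bot.read_camera(name): name is "scene" or "top" or "wrist"; returns the picture (480x640x3 uint8, red, green, blue); there is no depth.
- bot.calibration(name): a dict with "fx", "fy", "cx", "cy" (pixels), "camera_from_world" (4x4, takes a point from world to camera coordinates). Camera axes: x right, y down, z forward; pixel columns grow to the right and rows downward; lengths in m; the calibration is good to about 2 mm. The wrist camera is an equidistant fisheye: a pixel r from the principal point sees the ray r / f radians off the axis. A picture is of the moment at which its call begins: read the wrist's pose just before it. calibration takes no time and is no camera call; for the wrist camera it gives the pose at the moment of the call.
- bot.hand_in(): hands the job in, once; it reports no verdict.
The state is a dict: "t": time; "q": joint angles; "joint_vel": joint speeds; "joint_torque": joint torques, N m; "eef_pos": TCP position; "tool_rot": TCP orientation; "contact_force": force on the tool from outside, world axes, zero at the start; "torque": the same for the moment, N m; "gripper_width": opening from 0.0 (shut) to 1.0 (fully open).
Only numpy, scipy, OpenCV 4.12 (cv2) and the standard library are available. Lean on these libraries where they do the work, as an engineer would, in place of code of your own. Each camera call takes 0.05 s, during which the arm holds its last target.

### The job

On the jointing jig, push the loose board up tight against the fixed board and slide the jig's bolt fully home behind its back edge. Then take the pointed scriber from the rack and draw its point slowly (about 2 to 3 cm a second) along the V groove of the joint, from the end nearest the bolt to the other end, starting and ending about a centimetre inside the boards' ends, in one pass without lifting out of the groove on the way. Hang the scriber back in the slot it came from, leaving the joint closed, the bolt home behind it, and the other hanging tools and the wood offcut undisturbed.

Things in the scene. Friction and masses are not known exactly. Their poses are not given: they have to be found in the camera images.
- jig: Jointing jig fixed to the bench: plywood bed 235 x 300 x 12 mm (x -140 to 95) with a grey board (85 x 200 x 22 mm) screwed on its far half at x 0 to 85, y -100 to 100. Origin: underside of the bed (bench height), on the joint line, mid-length. x points from the joint over the fixed board, y along the joint to the bolt's end, z up. Bed top z = 12, board tops z = 34 mm.
- joint_start (a point): Start of the pass: on the joint line at board-top height (10 mm above the groove's bottom), jig y = +90 mm, 10 mm inside the end nearest the bolt. Axes as the jig's.
- joint_mid (a point): Middle of the joint line, board-top height (z = 34 mm); axes as the jig's. Both boards' joining edges are bevelled 10 x 10 mm at 45 degrees: the closed joint is a 90 degree V groove along the jig's y at x = 0, 20 mm wide, 10 mm deep.
- joint_end (a point): End of the pass: on the joint line at board-top height, jig y = -90 mm, 10 mm inside the end away from the bolt.
- board: Loose grey board, 80 (x) x 200 (y) x 22 mm, about 0.35 kg, on the jig's bed, 20 to 40 mm short of the fixed board and a little askew. Origin: centre of its underside; x points to its bevelled joining edge (x = +40 mm), z up. It slides on the bed and squares itself against the fixed board when pushed at the middle of its back edge.
- board_back (a point): Middle of the loose board's square back edge (the side away from the joint), half-way up. Axes as the board's: push along +x.
- board_edge_l (a point): Point on the loose board's joining edge 90 mm towards +y of its middle (7 mm above its underside); at jig x = 0 when the joint is closed.
- board_edge_r (a point): The same, 90 mm towards -y.
- bolt (a joint): Travel (m) of the jig's steel slide bolt, a bar 80 x 16 x 16 mm (jig z = 14 to 30) that runs along the jig's y at x = -88.5 mm. At 0 (start) it stands clear, its rounded nose at y = +114 mm; it slides towards jig -y to a hard stop at 0.070, nose at y = +44 mm, where it lies 0.5 mm behind the back edge of a board that is home and locks it. About 2.5 N; stays where left.
- bolt_knob (a point): On the axis of the black upright knob on the slide bolt, half-way up: diameter 16 mm, 40 mm tall (jig z = 30 to 70 mm; this point at 50 mm). At jig y = +154 mm when open, +84 mm when shut. Push it sideways along jig -y.
- rack: Fixed tool rack 90 x 230 x 80 mm: a 6 mm steel plate, top at z = 80 mm, with three slots 16 mm wide at y = -70, 0, +70 mm, open to the rack's -x side (x = -35 to +12 mm). Origin: underside, centre. A tool hangs in each slot by its collar, axis at about rack x = -8 mm; which hangs where varies.
- scriber_grip (a point): The scriber, a steel tool with a straight slim round metal handle and a pointed end, hanging upright in a slot. This point: centre of the handle (diameter 17, 65 mm long); z up the tool. Below this point: underside of the collar (diameter 30, 4 mm thick) 39 mm, then a 10 mm round shank, point at 95 mm. Handle top 30 mm above. About 0.1 kg.
- scriber_tip (a point): The scriber's point (lowest point of a 2 mm radius ball nose), 95 mm below the handle's centre on the tool's axis. At the groove's bottom it rests about 1 mm above the V's root; pressed hard there it would wedge the boards apart.
- chisel: Bystander: chisel with a bulbous wooden handle (up to 30 mm wide) and a flat blade, hanging in another slot; top 142 mm above the bench. Origin: lower end.
- drift: Bystander: blunt square drift with a square dark wooden handle (22 mm), hanging in another slot; top 129 mm above the bench. Origin: lower end.
- offcut: Bystander: wood offcut 50 x 35 x 18 mm, loose on the jig's bed by the joint's far end. Origin: centre of its underside.

How it is judged:
By the outcome, as a careful person would: the job done as asked, in the order asked, and still so for the second after the job is handed in, with the robot touching nothing.
It also fails if it takes over 72 s, if anything falls off the work surface, if the arm or the gripper's body presses on something with over 40 N, if the wrist force passes 120 N, or if a joint passes its speed limit or range.

## Working session

There is one attempt and no reset: what is moved stays moved. The work goes in short steps, Python scripts to look and compute and a tool call to move; the robot and the scene stay as the last step left them, time stands still between calls to the robot, and variables do not carry over. Pictures are saved under pics/ and viewed, and the job is handed in when it is done.

Besides the shell and the picture viewer there is one more tool, called after "Emit:" as name(argument=value, ...), one argument or row to a line, values as JSON. drive_tool: Moves the arm, as the interface text tells. Its arguments: {"type":"object","properties":{"increments":{"type":"string"},"grip":{"type":"number"},"squeeze":{"type":"number"}},"required":["increments"]}

```bash
ls; mkdir -p pics
python3 - <<'E'
from station import bot
import cv2
print(bot.get_obs()); print(bot.finger_overhang)
for n in ["scene","top","wrist"]:
    c=bot.calibration(n); print(n,c)
    cv2.imwrite(f"pics/{n}0.png",cv2.cvtColor(bot.read_camera(n),cv2.COLOR_RGB2BGR))
E
```

```text
pics
{'t': 0.0, 'q': array([-1.40808348,  0.4778257 ,  0.02235355,  1.55643434, -0.011512  ,
        1.10928158, -0.08308868]), 'joint_vel': array([-8.73801887e-04,  3.35526991e-05, -8.08608696e-04, -1.15217449e-03,
       -1.27001588e-03, -4.94082457e-05,  4.08855671e-04]), 'joint_torque': array([ 5.04474392e-04, -5.96449149e+01,  1.60835255e+00, -2.81198180e+01,
        1.25821255e-02,  9.51063121e-03,  1.32528578e-05]), 'eef_pos': array([0.18044362, 0.64987502, 0.252316  ]), 'tool_rot': array([-5.73882704e-05,  1.34985301e-01,  9.90847183e-01, -9.08513653e-04]), 'contact_force': array([ 0.2157297 , -0.39296224,  0.15311431]), 'torque': array([ 0.00346732,  0.02107376, -0.02113715]), 'gripper_width': 0.9993442598943285}
0.022
scene {'fx': 454.0494879593406, 'fy': 454.0494879593406, 'cx': 315.81311199176366, 'cy': 238.31894133303874, 'camera_from_world': array([[ 0.324674  ,  0.94575152, -0.01186847, -0.10415066],
       [ 0.5522039 , -0.1997279 , -0.80943166, -0.22633497],
       [-0.76789169,  0.2562476 , -0.58709414,  1.31150989],
       [ 0.        ,  0.        ,  0.        ,  1.        ]])}
top {'fx': 553.0045216683327, 'fy': 553.0045216683327, 'cx': 310.83744690684097, 'cy': 234.00458479386208, 'camera_from_world': array([[-0.01345037, -0.99978103,  0.01603029, -0.06744765],
       [-0.99797604,  0.01242613, -0.0623651 ,  0.55751763],
       [ 0.06215225, -0.01683668, -0.99792466,  1.12546209],
       [ 0.        ,  0.        ,  0.        ,  1.        ]])}
wrist {'fx': 371.64829954431775, 'fy': 371.64829954431775, 'cx': 324.52235540029716, 'cy': 238.80075941012902, 'camera_from_world': array([[ 0.26817409,  0.96336977, -0.00115822, -0.67493975],
       [ 0.91738442, -0.25500573,  0.30557798, -0.03960779],
       [ 0.29408923, -0.08301063, -0.95216635,  0.37928634],
       [ 0.        ,  0.        ,  0.        ,  1.        ]])}
```

View pics/scene0.png

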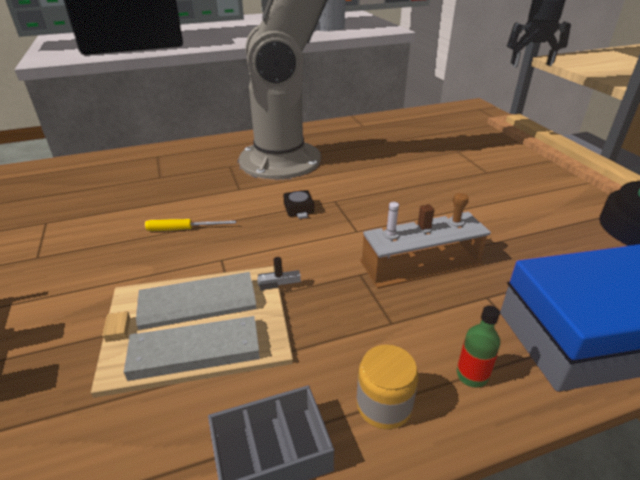

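View pics/top0.png

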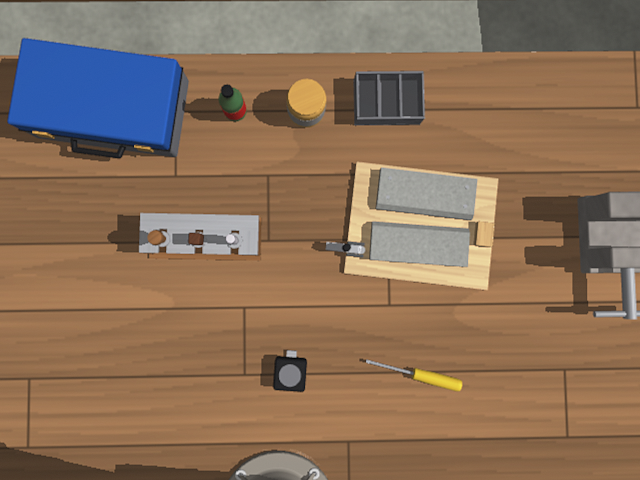

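View pics/wrist0.png

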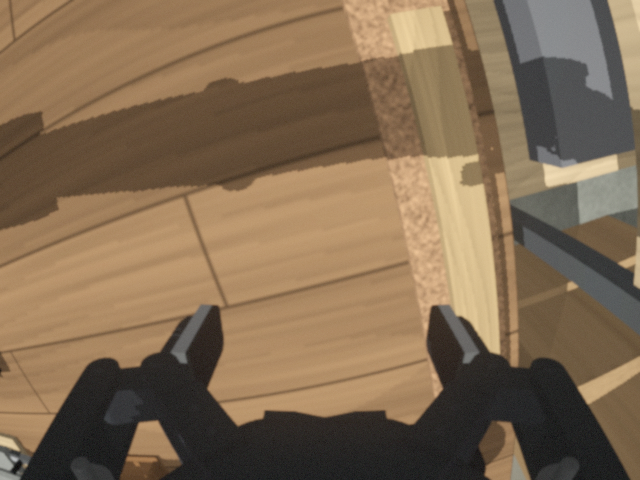

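The scene view shows the rack with the scriber (metal, nearest the jig), drift and chisel. The top view has the jig with its bolt knob near (346,247), the loose board near (420,244), the fixed board near (427,193), the offcut at (484,233) and the scriber at (232,239).

```bash
cat > h.py <<'E'
import numpy as np, cv2
from station import bot
def ray(name,u,v,c=None):
    c=c or bot.calibration(name); T=np.array(c["camera_from_world"]); R=T[:3,:3]; o=-R.T@T[:3,3]
    x=(u-c["cx"])/c["fx"]; y=(v-c["cy"])/c["fy"]
    if name=="wrist":
        r=np.hypot(x,y); d=np.array([x/r*np.sin(r),y/r*np.sin(r),np.cos(r)]) if r>0 else np.array([0,0,1.])
    else: d=np.array([x,y,1.])
    d=R.T@d; return o,d/np.linalg.norm(d)
def onz(name,u,v,z,c=None):
    o,d=ray(name,u,v,c); return o+d*(z-o[2])/d[2]
def proj(name,p,c=None):
    c=c or bot.calibration(name); T=np.array(c["camera_from_world"]); q=T[:3,:3]@np.array(p)+T[:3,3]
    if name=="wrist":
        r=np.hypot(q[0],q[1]); th=np.arctan2(r,q[2]); return np.array([c["cx"]+c["fx"]*th*q[0]/r,c["cy"]+c["fy"]*th*q[1]/r])
    return np.array([c["cx"]+c["fx"]*q[0]/q[2],c["cy"]+c["fy"]*q[1]/q[2]])
def cross(r1,r2):
    (o1,d1),(o2,d2)=r1,r2
    A=np.stack([d1,-d2],1); s=np.linalg.lstsq(A,o2-o1,rcond=None)[0]
    a=o1+s[0]*d1;b=o2+s[1]*d2; return (a+b)/2,np.linalg.norm(a-b)
def shot(name,f):
    im=cv2.cvtColor(bot.read_camera(name),cv2.COLOR_RGB2BGR); cv2.imwrite(f"pics/{f}.png",im); return im
def crop(im,f,x0,y0,x1,y1,k):
    cv2.imwrite(f"pics/{f}.png",cv2.resize(im[y0:y1,x0:x1],None,fx=k,fy=k,interpolation=cv2.INTER_CUBIC))
E
python3 - <<'E'
from h import *
t=cv2.imread("pics/top0.png"); s=cv2.imread("pics/scene0.png")
crop(t,"topjig",325,150,510,300,4); crop(t,"toprack",130,205,270,265,5); crop(s,"scrack",355,185,495,285,5)
hsv=cv2.cvtColor(t,cv2.COLOR_BGR2HSV)
# grey boards
m=((hsv[...,1]<40)&(hsv[...,2]>90)).astype(np.uint8)*255
m[:, :340]=0; m[:150]=0;m[300:]=0;m[:,510:]=0
m=cv2.morphologyEx(m,cv2.MORPH_OPEN,np.ones((3,3)))
for c in cv2.findContours(m,cv2.RETR_EXTERNAL,cv2.CHAIN_APPROX_NONE)[0]:
    if cv2.contourArea(c)<300: continue
    b=cv2.boxPoints(cv2.minAreaRect(c)); print(cv2.contourArea(c)); print(b.round(1).tolist()); P=np.array([onz("top",*q,0.034) for q in b]); print(P.round(4).tolist(), np.linalg.norm(P-np.roll(P,1,0),axis=1))
E
```

```text
3596.5
[[369.29998779296875, 259.5], [372.1000061035156, 221.10000610351562], [469.70001220703125, 228.1999969482422], [467.0, 266.6000061035156]]
[[0.5021, -0.1927, 0.034], [0.5804, -0.2, 0.034], [0.5634, -0.4002, 0.034], [0.485, -0.392, 0.034]] [0.20008913 0.07862957 0.20097866 0.07880179]
3877.0
[[375.70001220703125, 208.5], [380.6000061035156, 167.1999969482422], [477.20001220703125, 178.60000610351562], [472.3999938964844, 219.89999389648438]]
[[0.6063, -0.208, 0.034], [0.6915, -0.2198, 0.034], [0.6657, -0.4189, 0.034], [0.5805, -0.4062, 0.034]] [0.19986393 0.08599748 0.20083575 0.08614329]
```

View pics/topjig.png

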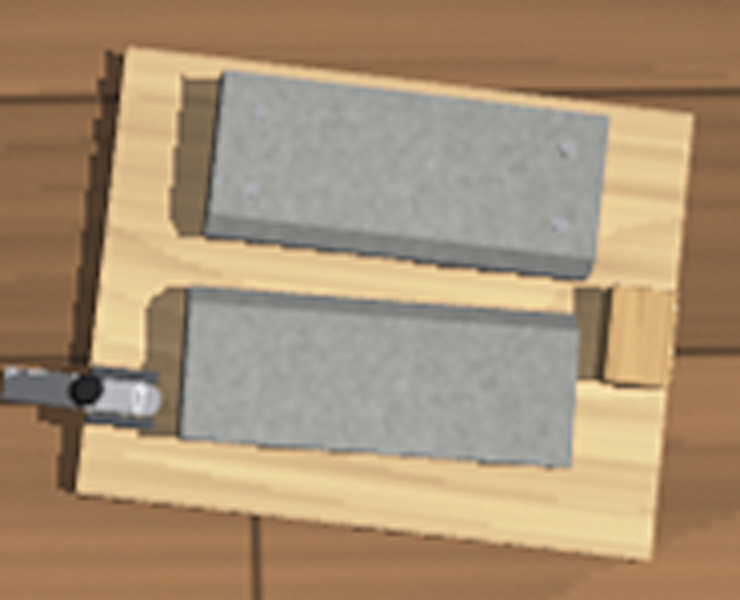

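View pics/toprack.png

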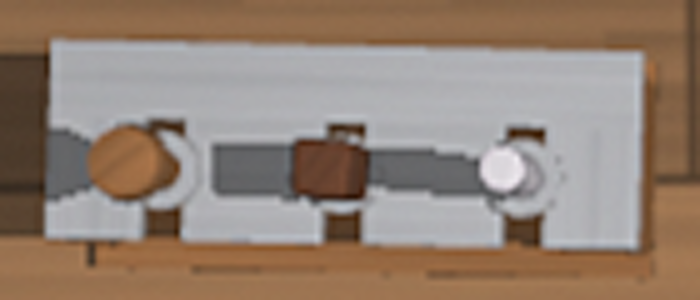

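View pics/scrack.png

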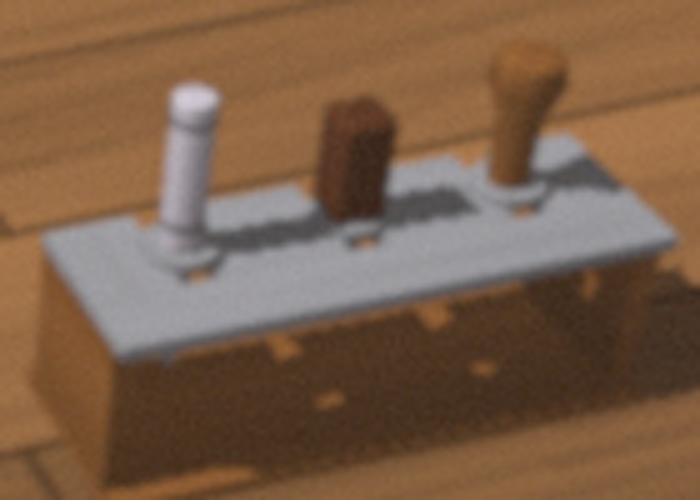

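Run:
```python
from h import *
t=cv2.imread("pics/top0.png"); hsv=cv2.cvtColor(t,cv2.COLOR_BGR2HSV)
print(hsv[280,400],hsv[220,420],hsv[310,420],hsv[168,365],hsv[233,484])
m=((hsv[...,0]<30)&(hsv[...,2]>190)&(hsv[...,1]<150)).astype(np.uint8)*255
m[:, :335]=0; m[:150]=0;m[300:]=0;m[:,510:]=0
m=cv2.morphologyEx(m,cv2.MORPH_OPEN,np.ones((3,3)))
c=max(cv2.findContours(m,cv2.RETR_EXTERNAL,cv2.CHAIN_APPROX_NONE)[0],key=cv2.contourArea)
h=cv2.convexHull(c)
b=cv2.boxPoints(cv2.minAreaRect(h)); ap=cv2.approxPolyDP(h,6,True)[:,0]; print(b.round(1).tolist(),ap.tolist())
P=np.array([onz("top",*q,0.012) for q in b]); print(P.round(4).tolist(),np.linalg.norm(P-np.roll(P,1,0),axis=1))
i=np.argsort(P[:,1]); 
# scriber top + others
for n,mm in [("knob",(hsv[...,2]<60))]:
    m=mm.astype(np.uint8)*255; m[:, :335]=0;m[:,360:]=0;m[:235]=0;m[260:]=0
    for c in cv2.findContours(m,cv2.RETR_EXTERNAL,cv2.CHAIN_APPROX_NONE)[0]:
        (x,y),r=cv2.minEnclosingCircle(c)
        if cv2.contourArea(c)>8:print(n,x,y,r,onz("top",x,y,0.07))
print("rack", [onz("top",*(130+u/5,205+v/5),0.08).round(4).tolist() for u,v in [(50,38),(645,50),(640,250),(47,240),(525,130),(525,245),(345,125),(165,120)]])
a=onz("top",130+502/5,205+168/5,0.149); print("scriber top",a)
s2=np.array([355+195/5,185+97/5]); print("two view",cross(ray("top",130+502/5,205+168/5),ray("scene",*s2)))
s3=np.array([355+185/5,185+250/5]);print("collar",cross(ray("top",130+523/5,205+178/5),ray("scene",*s3)))
```

```text
[ 14 121 154] [ 21  85 234] [ 14 124 162] [ 19  90 225] [ 18 110 218]
[[343.6000061035156, 273.6000061035156], [348.29998779296875, 231.10000610351562], [492.0, 247.10000610351562], [487.29998779296875, 289.6000061035156]] [[491, 247], [487, 289], [344, 272], [346, 257]]
[[0.4739, -0.1415, 0.012], [0.562, -0.1529, 0.012], [0.5249, -0.4523, 0.012], [0.4368, -0.4395, 0.012]] [0.30028874 0.08876541 0.30177794 0.0889953 ]
knob 346.0454406738281 246.9545440673828 4.178467273712158 [ 0.52690009 -0.14288902  0.07      ]
rack [[0.5987, 0.259, 0.08], [0.5912, 0.0273, 0.08], [0.513, 0.0298, 0.08], [0.5199, 0.2597, 0.08], [0.5604, 0.0743, 0.08], [0.5156, 0.0745, 0.08], [0.5633, 0.1443, 0.08], [0.5661, 0.2142, 0.08]]
scriber top [0.54186089 0.07446179 0.149     ]
two view (array([0.54232106, 0.07545614, 0.14802213]), np.float64(0.0018987555818533175))
collar (array([0.54251373, 0.0769471 , 0.07921221]), np.float64(0.003645091612563202))
```

The top view fits well: board, bed and rack sizes come out within 1–2 mm. The jig origin is about (0.594, -0.308), with its y axis at 82.75°. I'll move there with the gripper shut.

Emit:
drive_tool(
  increments="0.027 -0.025 0 0.014;0.027 -0.025 0 0.014;0.027 -0.025 0 0.014;0.027 -0.025 0 0.014;0.027 -0.025 0 0.014;0.027 -0.025 0 0.014;0.027 -0.025 0 0.014;0.027 -0.025 0 0.014;0.027 -0.025 0 0.014;0.027 -0.025 0 0.014",
  grip=0,
  squeeze=80,
)

```text
t: 0.98
eef_pos: [0.4515, 0.3989, 0.2532]
tool_rot: [-0.0, 0.065, 0.998, -0.0]
contact_force: [-0.1, 0.1, 0.2]
gripper_width: 0.003
```

Emit:
drive_tool(
  increments="0 -0.038 0 0;0 -0.038 0 0;0 -0.038 0 0;0 -0.038 0 0;0 -0.038 0 0;0 -0.038 0 0;0 -0.038 0 0;0 -0.038 0 0;0 -0.038 0 0;0 -0.038 0 0;0 -0.038 0 0;0 -0.038 0 0",
)

```text
t: 1.98
eef_pos: [0.45, -0.0574, 0.2534]
tool_rot: [0.0, 0.065, 0.998, 0.0]
contact_force: [0.7, 0.4, 0.7]
gripper_width: 0.002
```

Emit:
drive_tool(
  increments="0.002 -0.0385 0 0;0.002 -0.0385 0 0;0.002 -0.0385 0 0;0.002 -0.0385 0 0;0.002 -0.0385 0 0;0.002 -0.0385 0 0;0 0 -0.035 0;0 0 -0.035 0;0 0 -0.035 0;0 0 -0.035 0;0 0 -0.035 0;0 0 -0.015 0",
)

```text
t: 2.98
eef_pos: [0.4603, -0.2851, 0.0591]
tool_rot: [-0.003, 0.065, 0.998, 0.001]
contact_force: [0.4, 0.6, 0.4]
gripper_width: 0.004
```

Run:
```python
from h import *
print(bot.get_obs()["eef_pos"])
shot("scene","s1"); im=shot("wrist","w1"); s=cv2.imread("pics/s1.png"); crop(s,"s1c",80,200,320,400,3)
```

```text
[ 0.46029219 -0.28505864  0.0591352 ]
```

View pics/s1c.png

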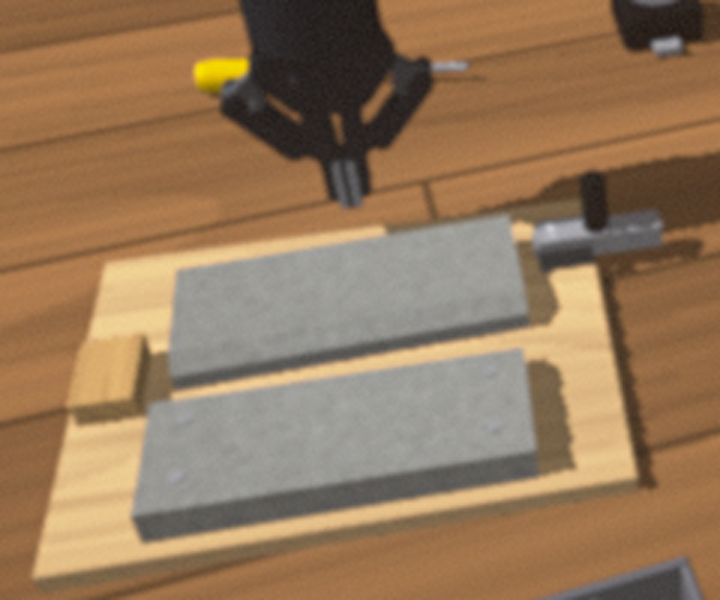

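View pics/w1.png

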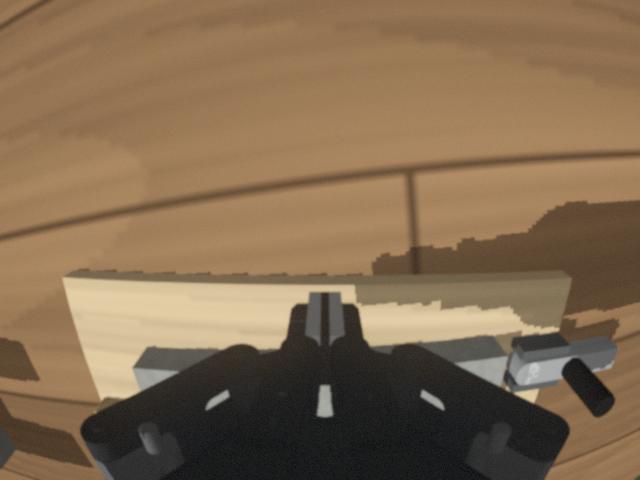

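Emit:
drive_tool(
  increments="0 -0.003 -0.010 0;0 0 -0.010 0;0.005 -0.0006 0 0;0.005 -0.0006 0 0;0.005 -0.0006 0 0;0.005 -0.0006 0 0;0.003 -0.0004 0 0;0.003 -0.0004 0 0;0.003 -0.0004 0 0;0.003 -0.0004 0 0",
)

```text
t: 3.92
eef_pos: [0.493, -0.2934, 0.0433]
tool_rot: [-0.002, 0.066, 0.998, 0.001]
contact_force: [-6.1, 0.9, 4.7]
gripper_width: 0.004
```

Emit:
drive_tool(
  increments="0.002 -0.0003 0 0;0.002 -0.0003 0 0;0.002 -0.0003 0 0;0.001 -0.0001 0 0",
)

```text
t: 4.25
eef_pos: [0.5002, -0.2945, 0.0434]
tool_rot: [-0.001, 0.066, 0.998, 0.0]
contact_force: [-5.0, 0.1, 4.0]
gripper_width: 0.002
```

Emit:
drive_tool(
  increments="0.001 -0.0001 0 0;0.001 -0.0001 0 0;0.001 -0.0001 0 0;0.001 -0.0001 0 0",
)

```text
t: 4.58
eef_pos: [0.5033, -0.2948, 0.0433]
tool_rot: [-0.002, 0.066, 0.998, 0.001]
contact_force: [-9.4, 2.2, 7.2]
gripper_width: -0.001
```

Emit:
drive_tool(
  increments="0.001 -0.0001 0 0;0.001 -0.0001 0 0;0.001 -0.0001 0 0;0 0 0 0",
)

```text
t: 4.92
eef_pos: [0.5041, -0.2944, 0.0429]
tool_rot: [-0.004, 0.066, 0.998, 0.002]
contact_force: [-12.6, 3.4, 10.5]
gripper_width: 0.001
```

Emit:
drive_tool(
  increments="0.001 -0.0001 0 0;0.001 -0.0001 0 0;0.001 -0.0001 0 0;0 0 0 0",
)

```text
t: 5.25
eef_pos: [0.5061, -0.2939, 0.0426]
tool_rot: [-0.005, 0.066, 0.998, 0.002]
contact_force: [-16.1, 5.4, 12.5]
gripper_width: 0.0
```

Run:
```python
from h import *
print(bot.get_obs()["contact_force"],bot.get_obs()["eef_pos"])
s=shot("scene","s2"); crop(s,"s2c",80,220,320,400,3)
```

```text
[-16.08757028   5.36280359  12.51546046] [ 0.50605059 -0.29387823  0.04264052]
```

View pics/s2c.png

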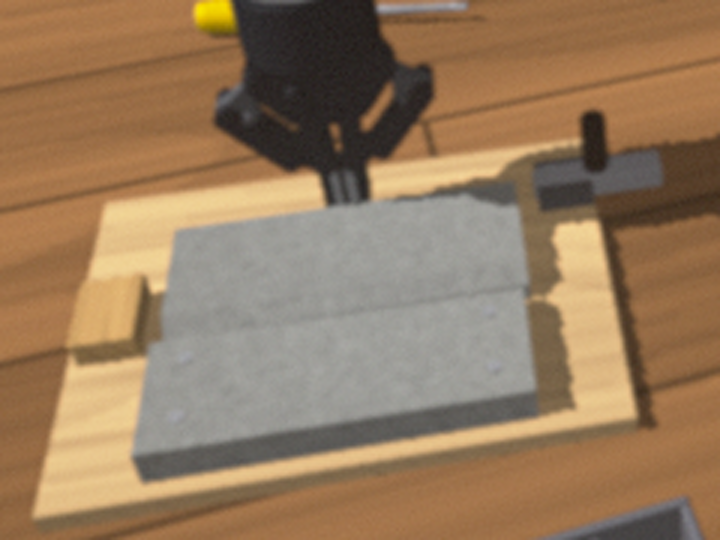

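Emit:
drive_tool(
  increments="-0.015 0.002 0 0;-0.015 0.002 0 0;-0.005 0 0.035 0;0 0 0.03 0;0.01 0.035 0.005 0;0.01 0.035 0 0;0.01 0.035 0 0;0.01 0.035 0 0;0.01 0.035 0 0;0.003 0.008 0 0;0 0 0 0",
)

```text
t: 6.22
eef_pos: [0.5313, -0.1043, 0.1135]
tool_rot: [0.001, 0.062, 0.998, 0.001]
contact_force: [0.8, -0.4, 1.6]
gripper_width: -0.005
```

Run:
```python
from h import *
print(bot.get_obs()["contact_force"],bot.get_obs()["eef_pos"])
s=shot("top","t2"); crop(s,"t2c",310,150,510,300,4)
```

```text
[ 0.83742063 -0.38456795  1.56827311] [ 0.53133077 -0.10428597  0.11347124]
```

View pics/t2c.png

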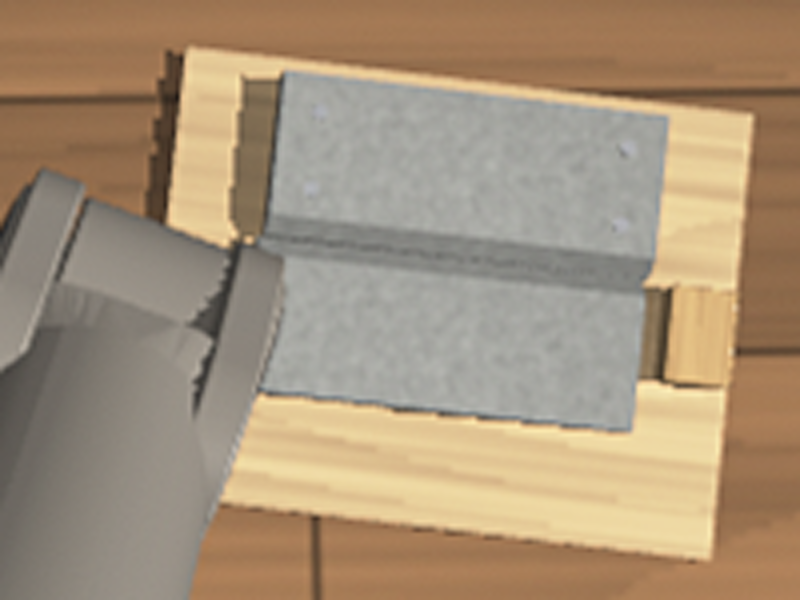

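Emit:
drive_tool(
  increments="0 0 -0.03 0;0 0 -0.021 0;0 0 0 0;-0.001 -0.010 0 0;-0.0013 -0.010 0 0;-0.0013 -0.010 0 0;-0.0013 -0.010 0 0;-0.0013 -0.010 0 0;-0.0013 -0.010 0 0;-0.0013 -0.010 0 0",
)

```text
t: 7.1
eef_pos: [0.5209, -0.1798, 0.063]
tool_rot: [0.0, 0.066, 0.998, 0.0]
contact_force: [-1.6, 2.8, 3.2]
gripper_width: -0.003
```

Emit:
drive_tool(
  increments="-0.0006 -0.005 0 0;-0.0006 -0.005 0 0;-0.0003 -0.002 0 0;-0.0003 -0.002 0 0;-0.0003 -0.002 0 0",
)

```text
t: 7.52
eef_pos: [0.5193, -0.1924, 0.0625]
tool_rot: [-0.0, 0.064, 0.998, 0.001]
contact_force: [0.1, 12.5, 8.4]
gripper_width: 0.002
```

Emit:
drive_tool(
  increments="-0.0003 -0.002 0 0;-0.0003 -0.002 0 0;0 0 0 0",
)

```text
t: 7.77
eef_pos: [0.5193, -0.1926, 0.0625]
tool_rot: [-0.001, 0.063, 0.998, 0.004]
contact_force: [-0.7, 17.8, 12.4]
gripper_width: 0.001
```

Emit:
drive_tool(
  increments="0.002 0.015 0 0;0.002 0.02 0 0;0 0.01 0.035 0;0 0.03 0.035 0.02;0 0.035 0.02 0.02;0 0.038 0.015 0.02;0 0.038 0.01 0.02;0 0.038 0.01 0.018;0 0.035 0.01 0;0 0 0 0",
  grip=0.5,
)

```text
t: 8.6
eef_pos: [0.5232, 0.066, 0.1954]
tool_rot: [0.002, 0.011, 1.0, 0.002]
contact_force: [1.3, 0.5, -0.2]
gripper_width: 0.499
```

Run:
```python
from h import *
print(bot.get_obs()["contact_force"],bot.get_obs()["eef_pos"])
s=shot("top","t3"); crop(s,"t3c",310,150,510,300,4)
s=shot("scene","s3"); crop(s,"s3c",80,180,500,400,1.9)
s=shot("wrist","w3")
```

```text
[ 1.33405358  0.52899621 -0.1573949 ] [0.52322364 0.06595875 0.19543128]
```

View pics/t3c.png

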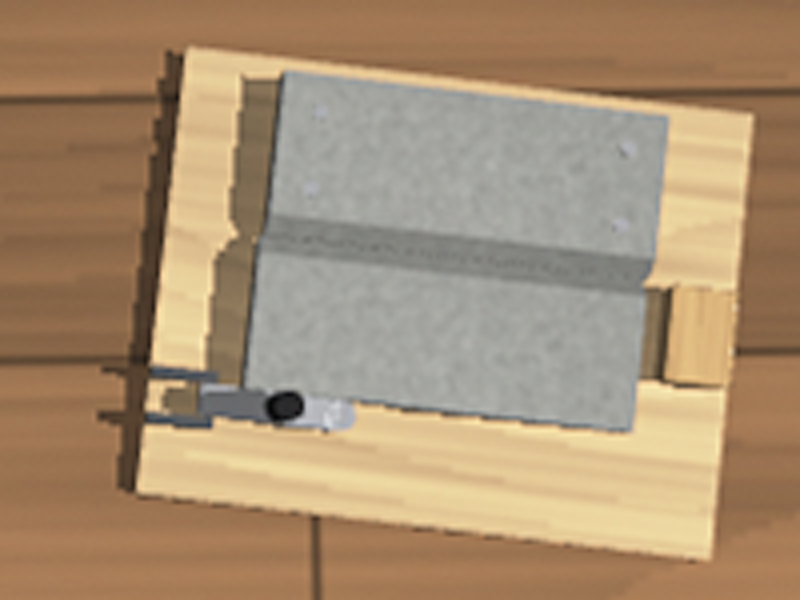

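View pics/s3c.png

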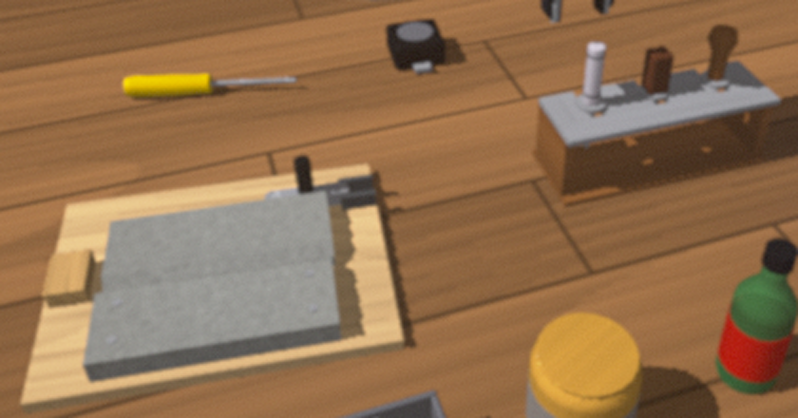

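View pics/w3.png

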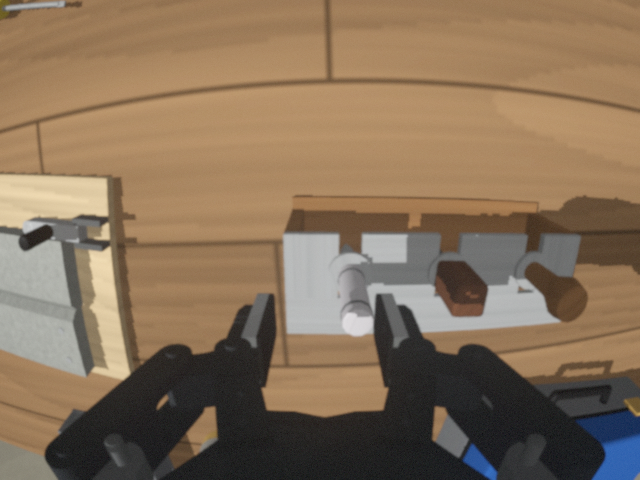

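Run:
```python
from h import *
w=cv2.imread("pics/w3.png"); crop(w,"w3c",270,190,420,350,5)
print("wrist top z149",onz("wrist",356,322,.149),"collar z84",onz("wrist",349,263,.084))
t=cv2.imread("pics/t3.png"); crop(t,"t3d",210,215,260,265,12)
o=bot.get_obs();print(o["eef_pos"],o["tool_rot"])
hsv=cv2.cvtColor(t,cv2.COLOR_BGR2HSV)
J=np.array([.594,-.3077]);jx=np.array([.992,-.126]);jy=np.array([.126,.992])
def jig(p): d=np.array(p[:2])-J; return (d@jx).round(4),(d@jy).round(4)
print("knob",jig(onz("top",310+286/4,150+405/4,.07)),"nose",jig(onz("top",310+354/4,150+415/4,.022)))
# root line: darkest row along groove
g=cv2.cvtColor(t,cv2.COLOR_BGR2GRAY).astype(float)
pts=[]
for yy in np.linspace(-.08,.08,17):
    prof=[]
    xs=np.linspace(-.02,.02,81)
    for x in xs:
        p=J+x*jx+yy*jy; u,v=proj("top",[*p,.030]); prof.append(cv2.getRectSubPix(g.astype(np.float32),(1,1),(float(u),float(v)))[0,0])
    prof=np.array(prof); d=np.gradient(cv2.GaussianBlur(prof[None].astype(np.float32),(0,0),3)[0])
    pts.append((xs[20:60][np.argmin(d[20:60])],xs[np.argmax(d)],xs[np.argmin(d)]))
    if abs(yy)<.001: print(prof[::4].round())
print(np.array(pts).round(4)[:, 1:].T)
```

```text
wrist top z149 [0.54275633 0.0731952  0.149     ] collar z84 [0.535775   0.07356218 0.084     ]
[0.52206215 0.05720593 0.19378405] [ 1.59497357e-04  1.60003478e-02  9.99871880e-01 -4.33049371e-04]
knob (np.float64(-0.0878), np.float64(0.0845)) nose (np.float64(-0.0867), np.float64(0.0424))
[166. 164. 160. 162. 164. 160. 143. 131. 134. 135. 130. 129. 134. 135.
 132. 133. 146. 160. 163. 164. 166.]
[[ 0.0115  0.0115  0.0115  0.0115  0.0115  0.0115  0.0115  0.012   0.012
   0.0115  0.012   0.0115  0.0115  0.0115  0.012   0.012   0.012 ]
 [-0.0085 -0.009  -0.0085 -0.0085 -0.0085 -0.0085 -0.0085 -0.009  -0.0085
  -0.009  -0.0085 -0.0085 -0.0085 -0.008  -0.0085 -0.008  -0.009 ]]
```

View pics/w3c.png

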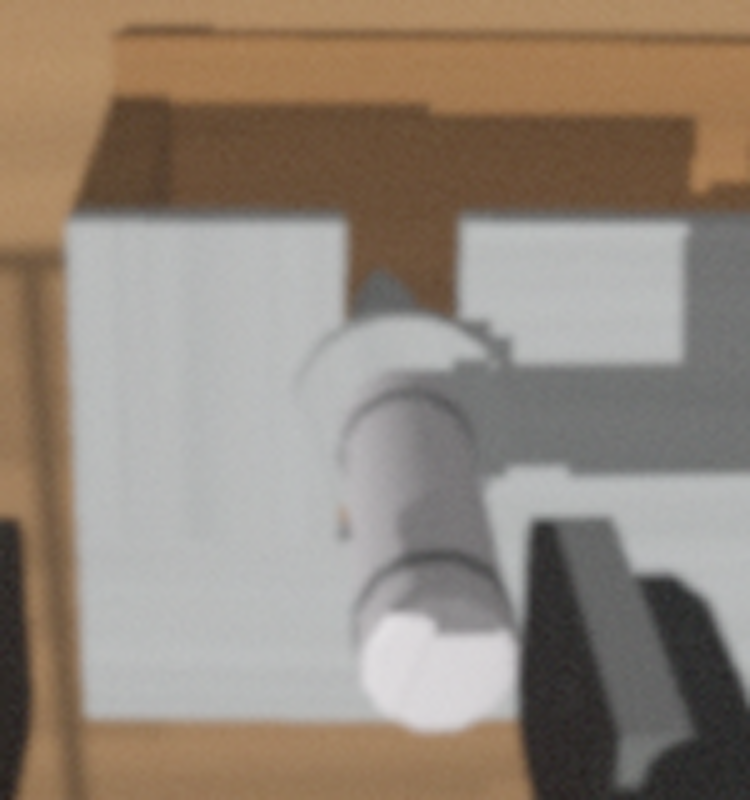

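View pics/t3d.png

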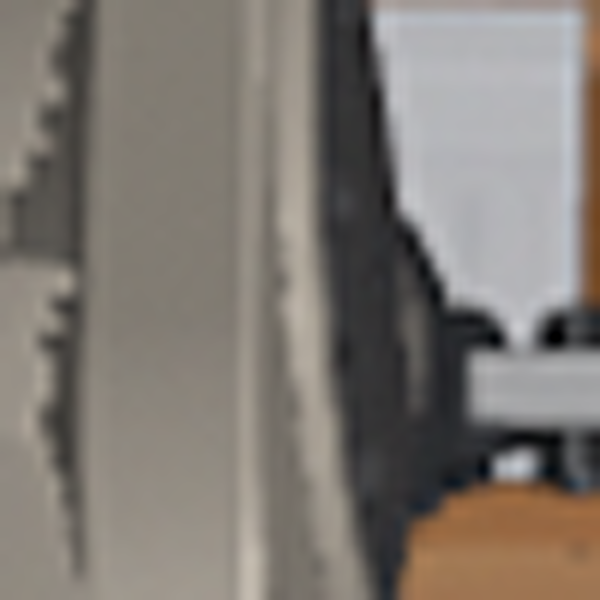

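Emit:
drive_tool(
  increments="0.0105 0.0085 0 0;0.011 0.0085 0 0;0 0 -0.012 0;0 0 -0.015 0;0 0 -0.015 0;0 0 -0.015 0;0 0 -0.010 0;0 0 -0.005 0;0 0 0 0",
)

```text
t: 9.5
eef_pos: [0.5424, 0.0732, 0.1204]
tool_rot: [-0.001, 0.017, 1.0, -0.001]
contact_force: [0.0, -0.6, 0.6]
gripper_width: 0.501
```

Run:
```python
from h import *
print(bot.get_obs()["contact_force"],bot.get_obs()["eef_pos"])
w=shot("wrist","w4"); crop(w,"w4c",220,200,420,400,3.5); s=shot("scene","s4"); crop(s,"s4c",340,150,500,290,4.5)
```

```text
[ 0.04745525 -0.59399087  0.63355367] [0.54242    0.07316804 0.12040914]
```

View pics/w4c.png

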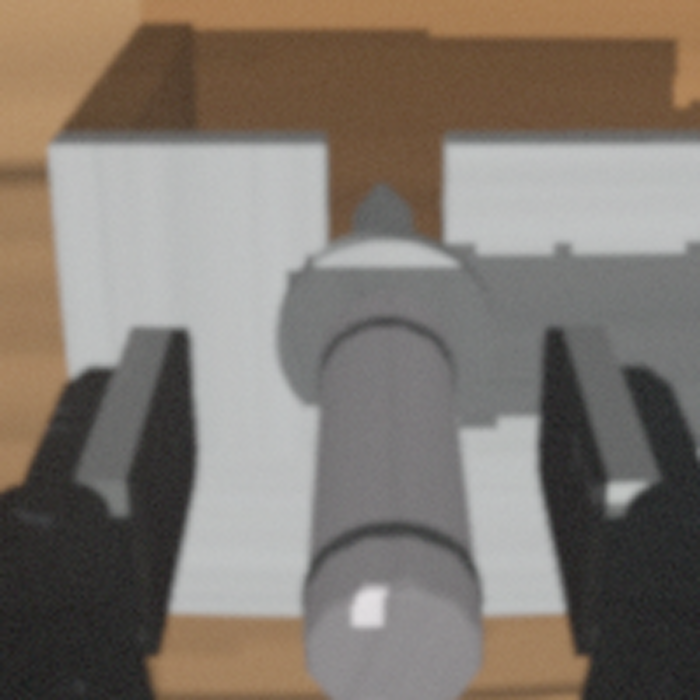

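View pics/s4c.png

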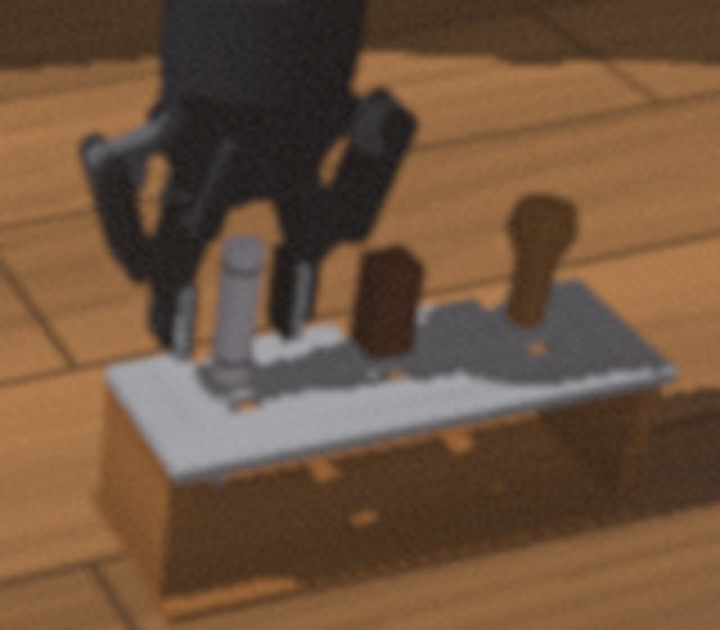

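Run:
```python
from h import *
print(onz("wrist",220+392/3.5,200+648/3.5,.149), onz("wrist",220+387/3.5,200+340/3.5,.0885))
for x in (.540,.543,.546): print(proj("wrist",[x,.0757,.149]),proj("wrist",[x,.0757,.0865]))
for u,v in [(392,648),(387,340)]: print(u/3.5+220,v/3.5+200)
print(bot.get_obs()["eef_pos"])
```

```text
[0.54531715 0.07675232 0.149     ] [0.54377356 0.0772196  0.0885    ]
[328.2325035  372.57849472] [326.98992235 288.03782194]
[328.50893795 379.80971547] [327.19501912 293.83866858]
[328.77710684 386.81575682] [327.39688461 299.55139784]
332.0 385.1428571428571
330.57142857142856 297.1428571428571
[0.54365918 0.07387887 0.12204679]
```

Emit:
drive_tool(
  increments="0.001 0.0027 0 0;0 0 0 0",
)

```text
t: 9.77
eef_pos: [0.5453, 0.0779, 0.1227]
tool_rot: [0.001, 0.016, 1.0, 0.0]
contact_force: [0.2, 0.3, 0.4]
gripper_width: 0.499
```

Emit:
drive_tool(
  increments="0 0 0 0;0 0 0 0;0 0 0 0;0 0 0 0;0 0 0 0;0 0 0 0;0 0 0 0;0 0 0 0",
  grip=0,
  squeeze=80,
)

```text
t: 10.43
eef_pos: [0.5449, 0.0773, 0.1223]
tool_rot: [0.0, 0.016, 1.0, 0.0]
contact_force: [-1.3, -0.3, 4.9]
gripper_width: 0.176
```

Emit:
drive_tool(
  increments="0 0 0.01 0;0 0 0.015 0;0 0 0.02 0;0 0 0.02 0;0 0 0.015 0;0 0 0 0;0 0 0 0",
)

```text
t: 11.02
eef_pos: [0.5447, 0.0774, 0.2025]
tool_rot: [0.001, 0.016, 1.0, 0.0]
contact_force: [-0.8, 0.2, -1.6]
gripper_width: 0.175
```

Run:
```python
from h import *
o=bot.get_obs();print(o["contact_force"],o["eef_pos"],o["gripper_width"],o["torque"])
w=shot("wrist","w5"); crop(w,"w5c",220,200,420,400,3.5); s=shot("scene","s5"); crop(s,"s5c",340,120,500,280,4.5)
```

```text
[-0.75258717  0.24299412 -1.57567886] [0.54471421 0.07735391 0.20246612] 0.17469040731823393 [-0.00548225  0.01868021  0.00065311]
```

View pics/w5c.png

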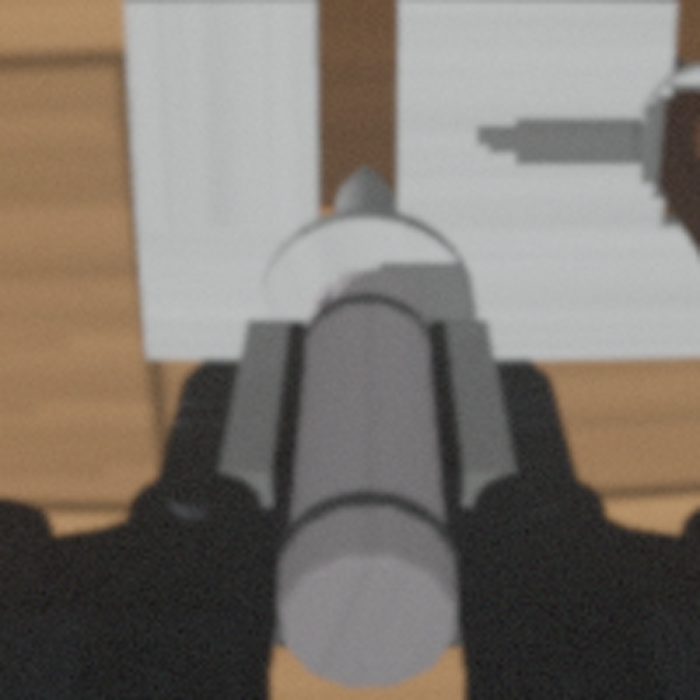

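View pics/s5c.png

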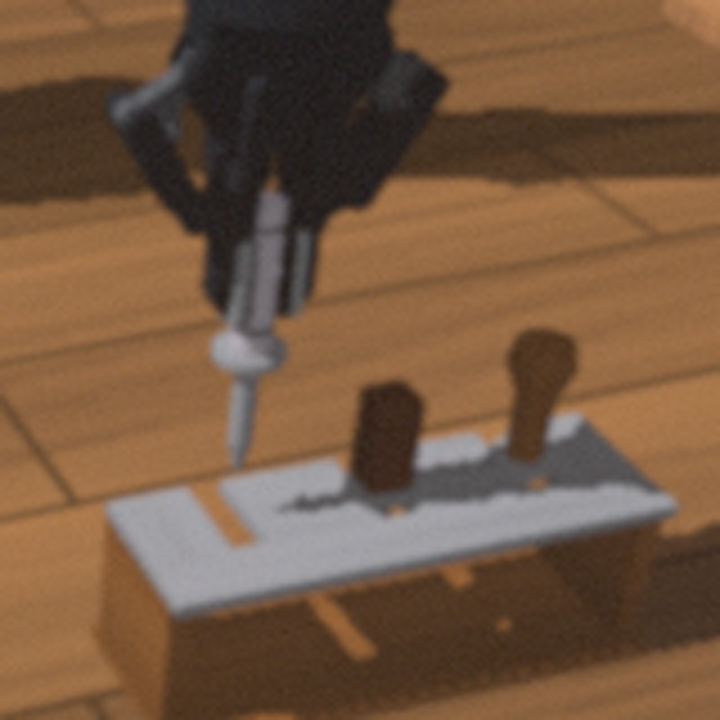

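Run:
```python
from h import *
o=bot.get_obs()["eef_pos"];print(o)
print(onz("wrist",220+368/3.5,200+620/3.5,o[2]+.027)-o, onz("wrist",220+366/3.5,200+285/3.5,o[2]-.0375)-o,onz("wrist",220+366/3.5,200+172/3.5,o[2]-.094)-o)
s=cv2.imread("pics/s5.png"); u,v=340+237/4.5,120+467/4.5
print(u,v,proj("scene",[o[0],o[1],o[2]-.098]),proj("scene",[o[0]+.003,o[1],o[2]-.098]))
# groove in top image, recheck joint with angle; wrist view of slot
J=np.array([.5955,-.3079]);jx=np.array([.992,-.126]);jy=np.array([.126,.992])
for y in (.09,0,-.09): print(y,J+y*jy)
```

```text
[0.54373293 0.07724283 0.20102398]
[-0.00179842  0.00079062  0.027     ] [-0.00622992  0.00077799 -0.0375    ] [-0.00235341  0.00066685 -0.094     ]
392.6666666666667 223.77777777777777 [392.55226055 225.06822027] [393.27969404 225.91624565]
0.09 [ 0.60684 -0.21862]
0 [ 0.5955 -0.3079]
-0.09 [ 0.58416 -0.39718]
```

Emit:
drive_tool(
  increments="0.003 -0.015 0 -0.01;0.007 -0.028 0 -0.01;0.007 -0.033 0 -0.012;0.008 -0.035 0 -0.012;0.008 -0.035 0 -0.012;0.008 -0.035 0 -0.012;0.008 -0.035 0 -0.01;0.007 -0.033 0 -0.01;0.005 -0.028 0 -0.01;0.003 -0.019 0 0;0 0 0 0;0 0 0 0",
)

```text
t: 12.12
eef_pos: [0.6073, -0.2211, 0.2007]
tool_rot: [-0.001, 0.067, 0.998, -0.0]
contact_force: [-0.3, 1.0, -1.6]
gripper_width: 0.182
```

Emit:
drive_tool(
  increments="0 0 -0.01 0;0 0 -0.02 0;0 0 -0.015 0;0 0 -0.005 0;0 0 0 0;0 0 0 0",
)

```text
t: 12.62
eef_pos: [0.6086, -0.2179, 0.1517]
tool_rot: [-0.0, 0.065, 0.998, 0.0]
contact_force: [0.2, -0.6, -0.9]
gripper_width: 0.174
```

Run:
```python
from h import *
o=bot.get_obs();print(o["contact_force"],o["eef_pos"],o["tool_rot"])
w=shot("wrist","w6"); crop(w,"w6c",220,180,420,400,3); s=shot("scene","s6"); crop(s,"s6c",200,170,320,330,5)
```

```text
[ 0.21807668 -0.5764941  -0.88092662] [ 0.60860493 -0.21788628  0.15174476] [-3.02761487e-04  6.47655362e-02  9.97900448e-01  1.72293912e-04]
```

View pics/w6.png

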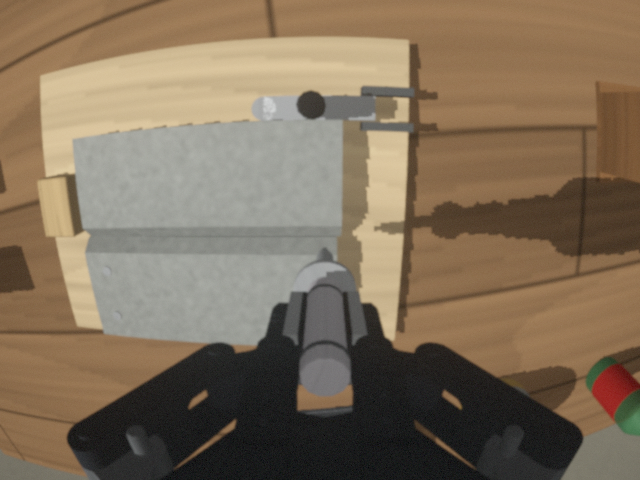

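View pics/s6c.png

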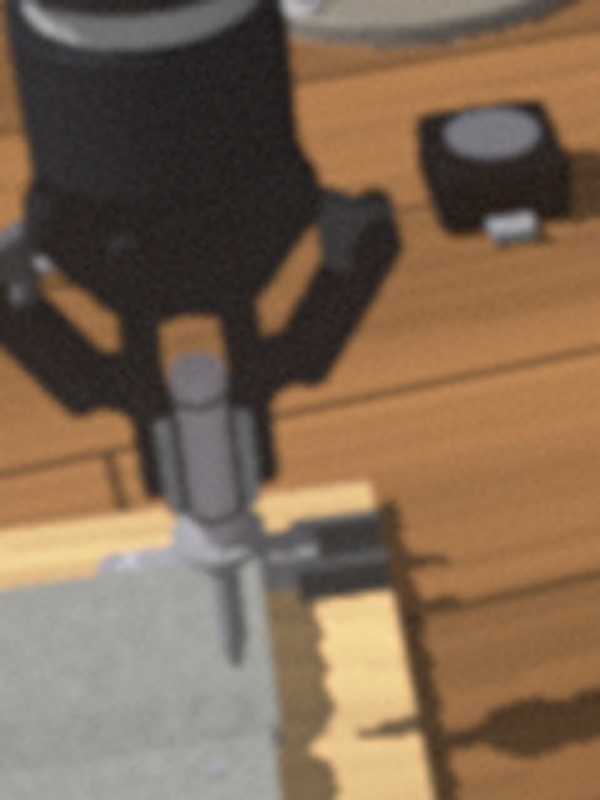

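Run:
```python
from h import *
w=cv2.imread("pics/w6.png"); crop(w,"w6d",270,215,370,285,7)
J=np.array([.5955,-.3079]);jx=np.array([.992,-.126]);jy=np.array([.126,.992])
p=lambda x,y:J+x*jx+y*jy
for y in (0.08,.04,0): print([proj("wrist",[*p(x,y),z]).round(1).tolist() for x,z in ((-.01,.034),(0,.024),(.01,.034))])
o=bot.get_obs()["eef_pos"]; print("tip",proj("wrist",o-[0,0,.098]),proj("wrist",o-[.002,0,.098]))
print(o)
```

```text
[[308.0, 222.4], [308.8, 232.4], [308.5, 250.7]]
[[248.9, 222.9], [252.5, 232.7], [250.8, 250.8]]
[[193.6, 223.6], [199.4, 233.2], [196.6, 250.7]]
tip [323.44591318 250.25524666] [323.02217925 247.24739591]
[ 0.60916418 -0.21860583  0.15281329]
```

View pics/w6d.png

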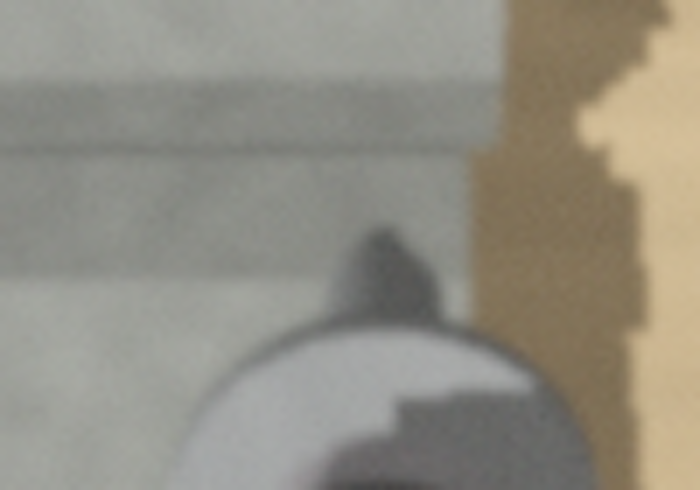

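Emit:
drive_tool(
  increments="0 0 -0.006 0;0 0 -0.008 0;0 0 -0.006 0;0 0 -0.004 0;0 0 -0.002 0;0 0 -0.001 0;0 0 0 0;0 0 0 0",
)

```text
t: 13.38
eef_pos: [0.6087, -0.2189, 0.1251]
tool_rot: [0.0, 0.065, 0.998, -0.0]
contact_force: [-0.2, -0.3, 0.3]
gripper_width: 0.179
```

Emit:
drive_tool(
  increments="0 0 -0.0005 0;0 0 -0.0005 0;0 0 0 0;0 0 0 0",
)

```text
t: 13.72
eef_pos: [0.6086, -0.2188, 0.124]
tool_rot: [0.0, 0.065, 0.998, 0.0]
contact_force: [-0.2, -0.3, -1.2]
gripper_width: 0.182
```

Emit:
drive_tool(
  increments="0 0 -0.0007 0;0 0 0 0;0 0 0 0;0 0 0 0",
)

```text
t: 14.05
eef_pos: [0.6086, -0.2188, 0.1232]
tool_rot: [0.0, 0.065, 0.998, -0.0]
contact_force: [-0.6, -0.2, -2.1]
gripper_width: 0.178
```

Emit:
drive_tool(
  increments="0 0 -0.0007 0;0 0 0 0;0 0 0 0;0 0 0 0",
)

```text
t: 14.38
eef_pos: [0.6087, -0.2188, 0.1227]
tool_rot: [0.0, 0.065, 0.998, -0.0]
contact_force: [0.6, -0.7, -0.4]
gripper_width: 0.177
```

Emit:
drive_tool(
  increments="0 0 -0.0007 0;0 0 0 0;0 0 0 0;0 0 0 0",
)

```text
t: 14.72
eef_pos: [0.6089, -0.2189, 0.1223]
tool_rot: [0.0, 0.065, 0.998, -0.0]
contact_force: [-0.6, -0.1, 3.4]
gripper_width: 0.181
```

Emit:
drive_tool(
  increments="0 0 -0.0007 0;0 0 0 0;0 0 0 0;0 0 0 0",
)

```text
t: 15.05
eef_pos: [0.6091, -0.2189, 0.122]
tool_rot: [0.001, 0.065, 0.998, -0.0]
contact_force: [-0.4, -0.2, 7.3]
gripper_width: 0.174
```

Emit:
drive_tool(
  increments="0.0003 0 0.0005 0;-0.00015 -0.001 0 0;-0.0002 -0.0018 0 0;-0.0003 -0.0021 0 0;-0.0003 -0.0021 0 0;-0.0002 -0.0021 0 0;-0.0003 -0.0021 0 0;-0.0003 -0.0021 0 0;-0.0002 -0.0021 0 0",
)

```text
t: 15.8
eef_pos: [0.6084, -0.2275, 0.1217]
tool_rot: [-0.0, 0.064, 0.998, 0.005]
contact_force: [0.9, 13.1, 8.7]
gripper_width: 0.178
```

Emit:
drive_tool(
  increments="0 0 0.0004 0",
)

```text
t: 15.88
eef_pos: [0.608, -0.2285, 0.1218]
tool_rot: [-0.0, 0.064, 0.998, 0.004]
contact_force: [0.8, 8.8, 4.5]
gripper_width: 0.174
```

Emit:
drive_tool(
  increments="0 0 0.0003 0;-0.0002 -0.001 0 0",
)

```text
t: 16.05
eef_pos: [0.6075, -0.231, 0.1221]
tool_rot: [-0.0, 0.064, 0.998, 0.003]
contact_force: [1.0, 7.2, 4.0]
gripper_width: 0.18
```

Emit:
drive_tool(
  increments="-0.0003 -0.0018 0.0002 0;-0.0003 -0.002 0 0;-0.0002 -0.002 0 0;-0.0003 -0.002 0 0",
)

```text
t: 16.38
eef_pos: [0.6063, -0.2399, 0.1222]
tool_rot: [-0.0, 0.064, 0.998, 0.002]
contact_force: [0.6, 5.6, 3.7]
gripper_width: 0.181
```

Emit:
drive_tool(
  increments="-0.0003 -0.002 0.0001 0;-0.0002 -0.002 0 0;-0.0003 -0.002 0 0;-0.0002 -0.002 0 0;-0.0003 -0.002 0 0;-0.0002 -0.002 0 0;-0.0003 -0.002 0 0;-0.0002 -0.002 0 0",
)

```text
t: 17.05
eef_pos: [0.6033, -0.26, 0.1225]
tool_rot: [-0.0, 0.066, 0.998, -0.0]
contact_force: [0.9, 1.8, 0.2]
gripper_width: 0.178
```

Emit:
drive_tool(
  increments="-0.0001 -0.002 -0.0003 0;-0.0001 -0.002 0 0;-0.0002 -0.002 0 0;-0.0003 -0.002 0 0;-0.0002 -0.002 0 0;-0.0003 -0.002 0 0;-0.0002 -0.002 0 0;-0.0003 -0.002 0 0",
)

```text
t: 17.72
eef_pos: [0.6019, -0.2749, 0.1223]
tool_rot: [-0.0, 0.065, 0.998, 0.0]
contact_force: [0.2, 5.4, 3.2]
gripper_width: 0.179
```

Emit:
drive_tool(
  increments="-0.0002 -0.0021 0.0001 0;-0.0003 -0.0021 0 0;-0.0002 -0.0021 0 0;-0.0003 -0.0021 0 0;-0.0003 -0.0021 0 0;-0.0003 -0.0021 0 0;-0.0002 -0.0021 0 0;-0.0003 -0.0021 0 0",
)

```text
t: 18.38
eef_pos: [0.5997, -0.292, 0.1224]
tool_rot: [-0.0, 0.065, 0.998, -0.0]
contact_force: [-0.9, 3.5, 1.0]
gripper_width: 0.177
```

Emit:
drive_tool(
  increments="-0.0003 -0.0021 -0.0001 0;-0.0003 -0.0021 0 0;-0.0002 -0.0021 0 0;-0.0003 -0.0021 0 0;-0.0003 -0.0021 0 0;-0.0003 -0.0021 0 0;-0.0002 -0.0021 0 0;-0.0003 -0.0021 0 0",
)

```text
t: 19.05
eef_pos: [0.5976, -0.3087, 0.1223]
tool_rot: [-0.0, 0.065, 0.998, 0.0]
contact_force: [-0.3, 4.2, 2.1]
gripper_width: 0.178
```

Emit:
drive_tool(
  increments="-0.0003 -0.0021 0 0;-0.0003 -0.0021 0 0;-0.0002 -0.0021 0 0;-0.0003 -0.0021 0 0;-0.0003 -0.0021 0 0;-0.0003 -0.0021 0 0;-0.0002 -0.0021 0 0;-0.0003 -0.0021 0 0;-0.0002 -0.0021 0 0;-0.0003 -0.0021 0 0",
)

```text
t: 19.88
eef_pos: [0.5949, -0.3296, 0.1223]
tool_rot: [-0.0, 0.065, 0.998, 0.0]
contact_force: [-0.7, 4.4, 2.3]
gripper_width: 0.178
```

Emit:
drive_tool(
  increments="-0.0003 -0.0021 0 0;-0.0003 -0.0021 0 0;-0.0002 -0.0021 0 0;-0.0003 -0.0021 0 0;-0.0002 -0.0021 0 0;-0.0003 -0.0021 0 0;-0.0002 -0.0021 0 0;-0.0003 -0.0021 0 0;-0.0002 -0.0021 0 0;-0.0003 -0.0021 0 0",
)

```text
t: 20.72
eef_pos: [0.5923, -0.3502, 0.1223]
tool_rot: [-0.0, 0.065, 0.998, 0.0]
contact_force: [-1.5, 5.6, 3.3]
gripper_width: 0.18
```

Emit:
drive_tool(
  increments="-0.0004 -0.0021 0.0001 0;-0.0004 -0.0021 0 0;-0.0003 -0.0021 0 0;-0.0003 -0.0021 0 0;-0.0003 -0.0021 0 0;-0.0003 -0.0021 0 0;-0.0002 -0.0021 0 0;-0.0003 -0.0021 0 0;-0.0003 -0.0021 0 0;-0.0003 -0.0021 0 0",
)

```text
t: 21.55
eef_pos: [0.5892, -0.3718, 0.1225]
tool_rot: [0.0, 0.065, 0.998, 0.0]
contact_force: [-0.2, 4.1, 2.6]
gripper_width: 0.174
```

Emit:
drive_tool(
  increments="-0.0003 -0.0021 0 0;-0.0003 -0.0021 0 0;-0.0002 -0.0021 0 0;-0.0003 -0.0021 0 0;-0.0002 -0.0021 0 0;-0.0003 -0.0021 0 0;-0.0003 -0.0021 0 0;-0.0003 -0.0021 0 0;-0.0002 -0.0021 0 0;-0.0003 -0.0021 0 0",
)

```text
t: 22.38
eef_pos: [0.5865, -0.3927, 0.1224]
tool_rot: [-0.0, 0.065, 0.998, 0.0]
contact_force: [0.4, 4.3, 2.5]
gripper_width: 0.178
```

Emit:
drive_tool(
  increments="-0.0003 -0.0018 0 0;-0.0002 -0.0014 0 0;0 0 0 0",
)

```text
t: 22.63
eef_pos: [0.5858, -0.3968, 0.1225]
tool_rot: [0.0, 0.066, 0.998, -0.001]
contact_force: [-0.3, 1.4, 1.8]
gripper_width: 0.179
```

Run:
```python
from h import *
o=bot.get_obs();print(o["contact_force"],o["eef_pos"])
w=shot("wrist","w7"); crop(w,"w7c",240,180,400,300,5); s=shot("scene","s7"); crop(s,"s7c",80,180,240,340,4.5)
```

```text
[-0.32624931  1.42365947  1.75732194] [ 0.5857717  -0.39684469  0.12254271]
```

View pics/w7c.png

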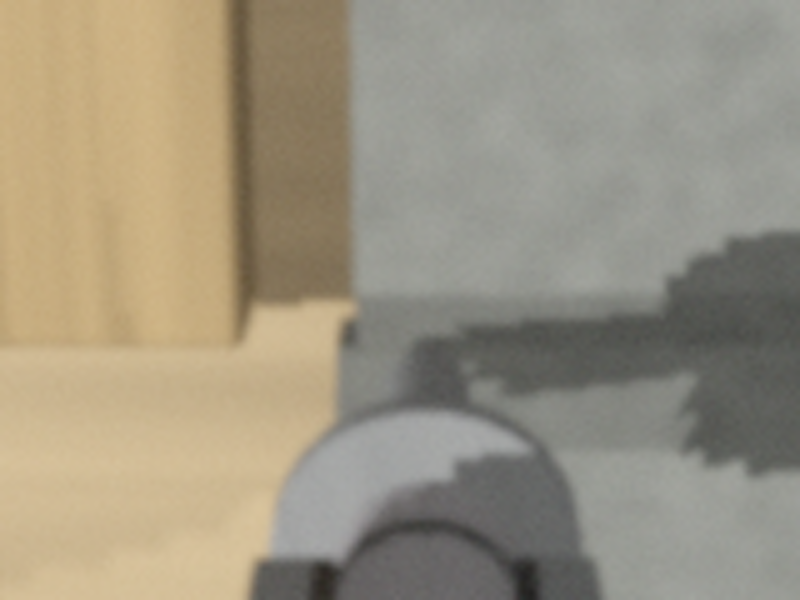

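View pics/s7c.png

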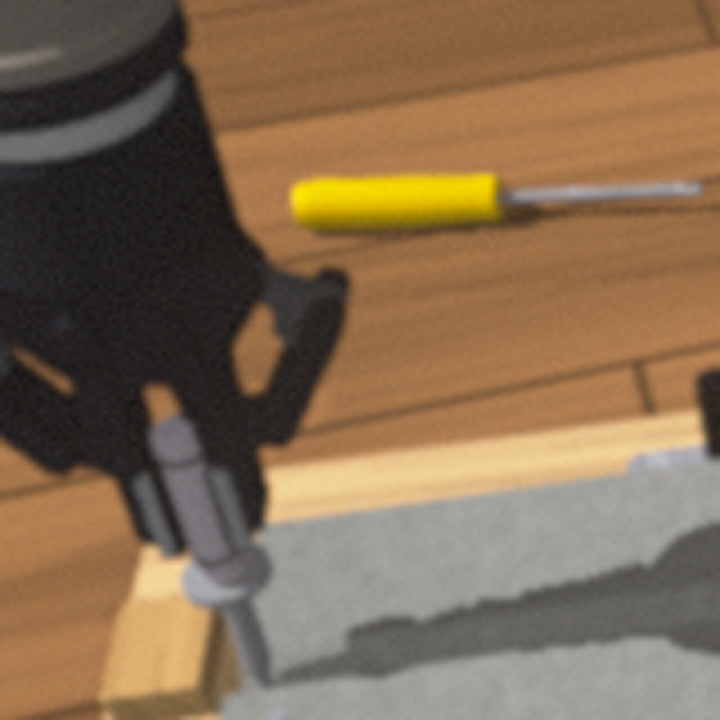

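Emit:
drive_tool(
  increments="-0.0001 -0.0015 -0.0001 0;0 0 0 0;0 0 0.006 0;0 0 0.015 0;0 0 0.025 0;0 0 0.025 0;0 0 0.007 0;0 0 0 0;0 0 0 0",
)

```text
t: 23.48
eef_pos: [0.5858, -0.3975, 0.2007]
tool_rot: [0.0, 0.065, 0.998, -0.0]
contact_force: [0.9, 0.2, -1.6]
gripper_width: 0.18
```

Run:
```python
from h import *
o=bot.get_obs();print(o["contact_force"],o["eef_pos"])
t=shot("top","t8"); crop(t,"t8c",310,150,510,300,4); w=shot("wrist","w8")
```

```text
[ 0.94235226  0.178131   -1.60800489] [ 0.58579595 -0.39747003  0.20067356]
```

View pics/w8.png

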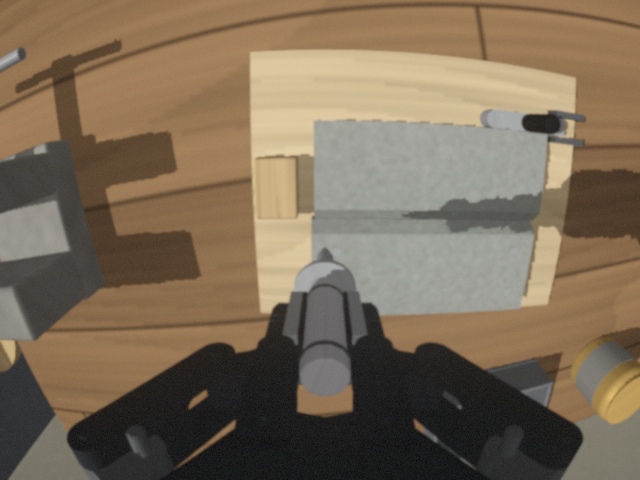

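Emit:
drive_tool(
  increments="-0.001 0.015 0.002 0.008;-0.003 0.028 0 0.008;-0.003 0.037 0 0.008;-0.003 0.038 0 0.008;-0.003 0.038 0 0.008;-0.003 0.038 0 0.008;-0.003 0.038 0 0.008;-0.003 0.038 0 0.008;-0.003 0.038 0 0.008;-0.004 0.038 0 0.008;-0.004 0.038 0 0.009;-0.004 0.035 0 0.009",
)

```text
t: 24.58
eef_pos: [0.5473, 0.0249, 0.2015]
tool_rot: [-0.001, 0.015, 1.0, 0.0]
contact_force: [1.1, 0.3, -1.0]
gripper_width: 0.182
```

Emit:
drive_tool(
  increments="-0.002 0.025 0 0;-0.002 0.02 0 0;0 0.01 0 0;0 0 0 0;0 0 0 0;0 0 0 0",
)

```text
t: 25.08
eef_pos: [0.5448, 0.0748, 0.2022]
tool_rot: [-0.0, 0.018, 1.0, -0.001]
contact_force: [-0.8, 0.3, -1.4]
gripper_width: 0.178
```

Run:
```python
from h import *
o=bot.get_obs();print(o["contact_force"],o["eef_pos"],o["tool_rot"])
w=shot("wrist","w9"); crop(w,"w9c",220,200,420,400,3.5)
```

```text
[-0.76951884  0.3295995  -1.44364878] [0.54483671 0.07478343 0.20215334] [-1.57719098e-04  1.75094648e-02  9.99846540e-01 -5.39590564e-04]
```

View pics/w9c.png

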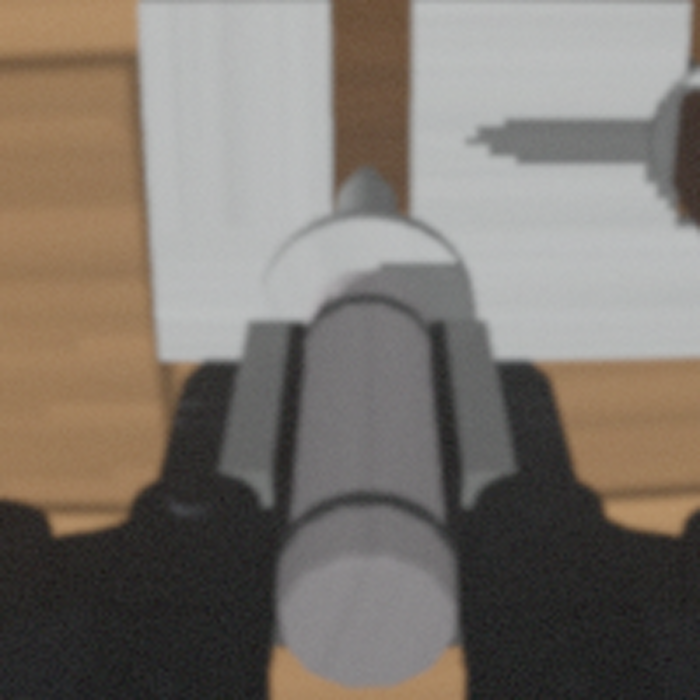

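Emit:
drive_tool(
  increments="0 0.002 0 0;0 0 0 0;0 0 -0.01 0;0 0 -0.015 0;0 0 -0.005 0;0 0 0 0;0 0 0 0;0 0 0 0",
)

```text
t: 25.8
eef_pos: [0.5452, 0.0786, 0.1727]
tool_rot: [0.0, 0.017, 1.0, 0.0]
contact_force: [-0.3, -0.6, -0.8]
gripper_width: 0.177
```

Run:
```python
from h import *
o=bot.get_obs();print(o["contact_force"],o["eef_pos"],o["tool_rot"])
w=shot("wrist","w10"); crop(w,"w10c",270,200,390,320,5)
```

```text
[-0.32345568 -0.56285336 -0.81761656] [0.54522408 0.07861858 0.1726753 ] [2.41650695e-04 1.65251883e-02 9.99863420e-01 3.30344536e-05]
```

View pics/w10c.png

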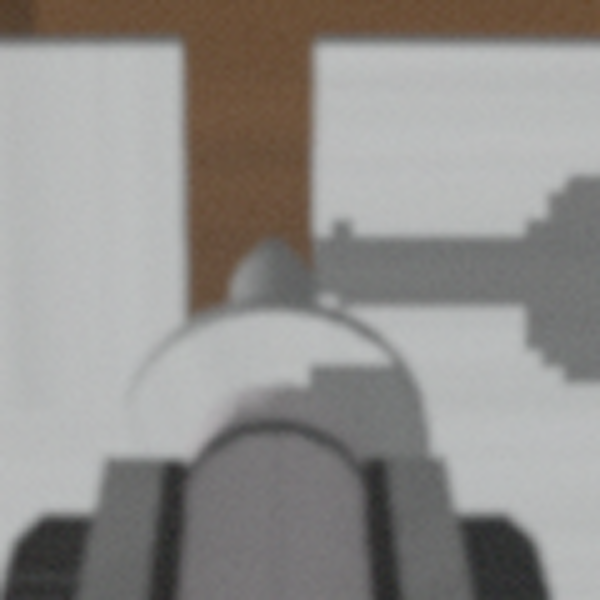

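Emit:
drive_tool(
  increments="0 -0.0024 0 0;0 0 0 0;0 0 -0.01 0;0 0 -0.015 0;0 0 -0.012 0;0 0 -0.006 0;0 0 0 0;0 0 0 0",
)

```text
t: 26.52
eef_pos: [0.5447, 0.0762, 0.1289]
tool_rot: [-0.0, 0.016, 1.0, -0.0]
contact_force: [0.5, -0.3, -0.3]
gripper_width: 0.172
```

Run:
```python
from h import *
o=bot.get_obs();print(o["contact_force"],o["eef_pos"],o["tool_rot"])
w=shot("wrist","w11"); crop(w,"w11c",270,200,390,320,5)
```

```text
[ 0.4907158  -0.30521804 -0.2622616 ] [0.54474636 0.07618409 0.12893962] [-4.46223846e-04  1.64568166e-02  9.99864453e-01 -2.22269867e-04]
```

View pics/w11c.png

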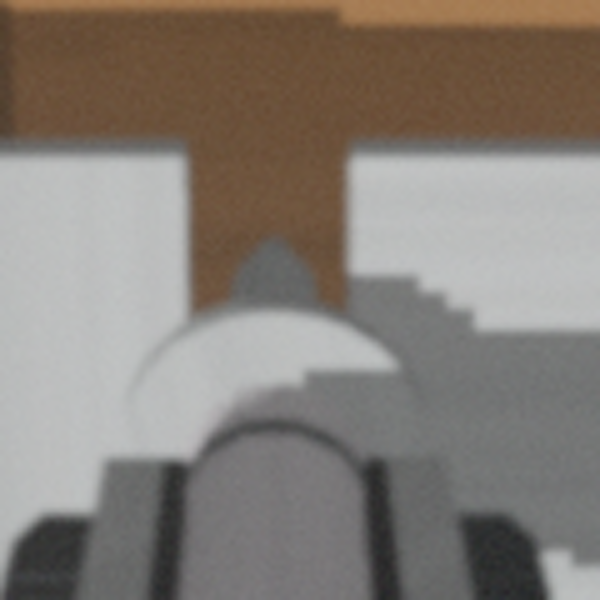

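Emit:
drive_tool(
  increments="0 0 -0.004 0;0 0 -0.002 0;0 0 -0.0005 0;0 0 0 0;0 0 0 0",
)

```text
t: 26.98
eef_pos: [0.545, 0.0763, 0.123]
tool_rot: [0.0, 0.016, 1.0, 0.0]
contact_force: [0.1, 0.2, 0.1]
gripper_width: 0.182
```

Emit:
drive_tool(
  increments="0 0 -0.0005 0;0 0 -0.0005 0;0 0 0 0;0 0 0 0",
)

```text
t: 27.32
eef_pos: [0.5451, 0.0764, 0.1223]
tool_rot: [0.0, 0.016, 1.0, 0.0]
contact_force: [-2.0, -0.4, 4.1]
gripper_width: 0.176
```

Seated (about 5 N up). I'll open the jaws halfway and look before backing off.

Emit:
drive_tool(
  increments="0 0 0 0;0 0 0 0;0 0 0 0;0 0 0 0;0 0 0 0",
  grip=0.45,
)

```text
t: 27.73
eef_pos: [0.5449, 0.0764, 0.1217]
tool_rot: [-0.0, 0.016, 1.0, -0.0]
contact_force: [0.5, -0.3, -1.3]
gripper_width: 0.447
```

Run:
```python
from h import *
o=bot.get_obs();print(o["contact_force"],o["eef_pos"],o["gripper_width"])
w=shot("wrist","w12"); crop(w,"w12c",220,200,420,400,3.5)
```

```text
[ 0.50814557 -0.32589759 -1.26449632] [0.54486829 0.07635591 0.12172568] 0.44721501887616383
```

View pics/w12c.png

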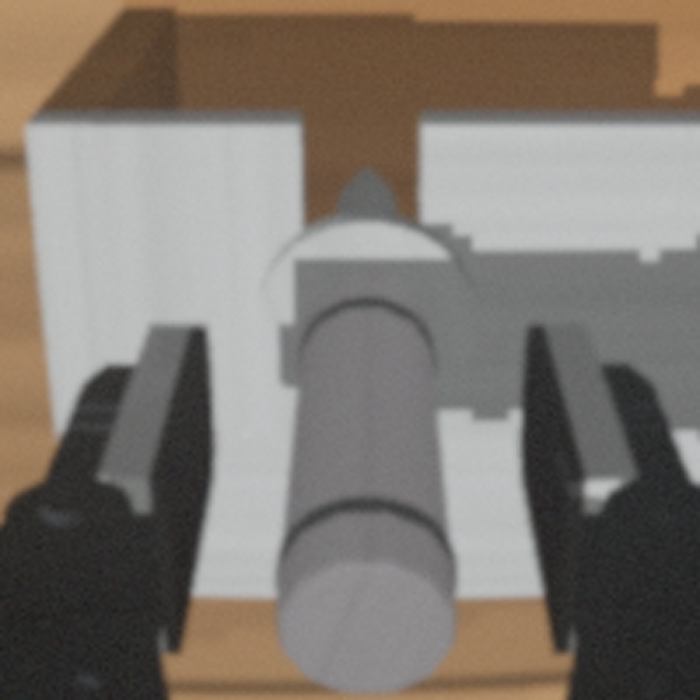

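Hanging upright, jaws clear on both sides. I'll lift straight up and away.

Emit:
drive_tool(
  increments="0 0 0.01 0;0 0 0.02 0;0 0 0.03 0;0 0 0.035 0;0 0 0.035 0;-0.02 0 0.02 0;-0.035 0 0.01 0;-0.035 0.01 0 0;-0.02 0.03 0 0;0 0.035 0 0;0 0.035 0 0;0 0.02 0 0",
)

```text
t: 28.78
eef_pos: [0.4341, 0.2101, 0.2831]
tool_rot: [0.001, 0.015, 1.0, 0.001]
contact_force: [0.3, 0.8, 0.1]
gripper_width: 0.45
```

Emit:
drive_tool(
  increments="0 0.035 0 0;0 0.038 0 0;0 0.038 0 0;0 0.038 0 0;0 0.038 0 0;0 0.02 0 0;0 0 0 0;0 0 0 0;0 0 0 0",
)

```text
t: 29.53
eef_pos: [0.4353, 0.4121, 0.2821]
tool_rot: [0.0, 0.017, 1.0, -0.0]
contact_force: [0.0, -1.4, -0.4]
gripper_width: 0.451
```

Run:
```python
from h import *
o=bot.get_obs();print(o["t"],o["contact_force"],o["eef_pos"])
t=shot("top","t13"); crop(t,"t13c",120,150,510,300,2); crop(t,"t13j",310,150,510,300,4); s=shot("scene","s13"); crop(s,"s13c",80,180,500,400,1.9)
t0=cv2.imread("pics/top0.png")
d=cv2.absdiff(t,t0).max(2)[215:265,130:265]; print("rack diff px>40",(d>40).sum())
J=np.array([.5955,-.3079]);jx=np.array([.992,-.126]);jy=np.array([.126,.992])
p=onz("top",310+286/4,150+405/4,.07)
```

```text
29.5333 [ 0.00307679 -1.43758893 -0.39444558] [0.435329   0.41208168 0.2821179 ]
rack diff px>40 18
```

View pics/t13c.png

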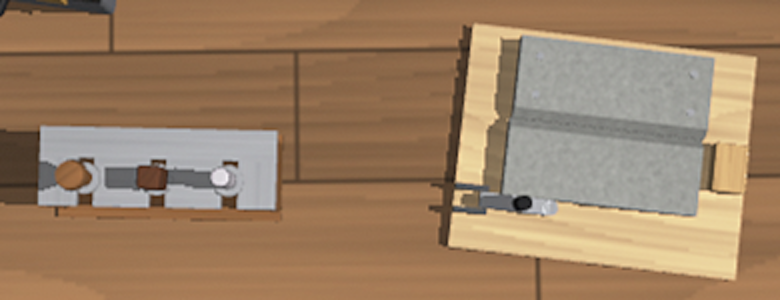

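View pics/t13j.png

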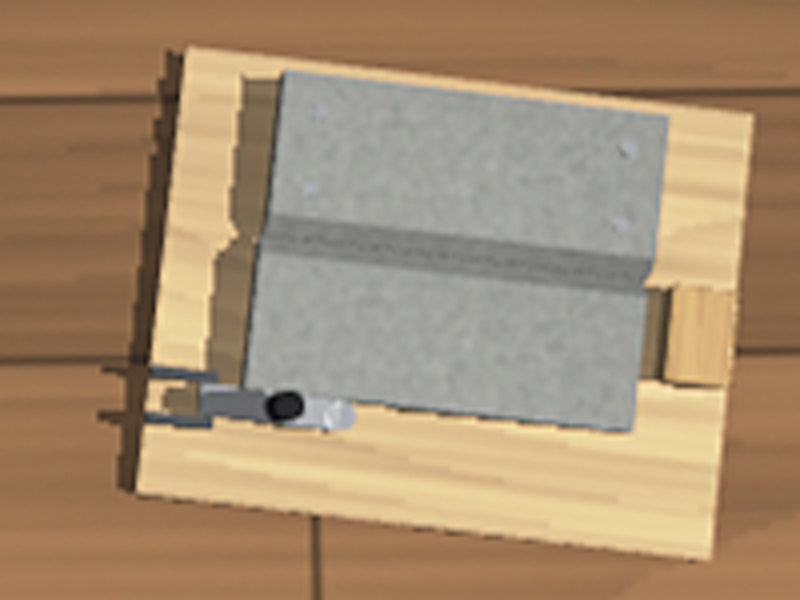

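View pics/s13c.png

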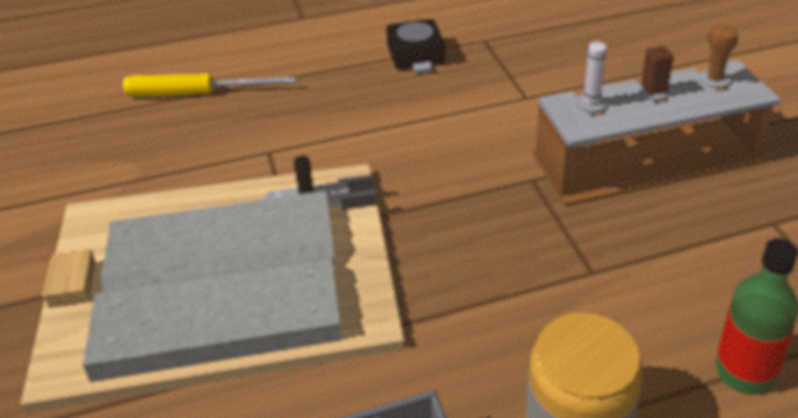

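The pictures match those taken before the pass: joint closed, bolt home, scriber back in its slot, chisel, drift and offcut unmoved. I'm handing it in.

```bash
python3 -c "
from station import bot
print(bot.hand_in())"
```

```text
the job is handed in; nothing more can be done
None
```

The job is done and handed in at about 29.6 s. I closed the joint and slid the bolt to its stop. I then drew the scriber along the groove in one pass and hung it back in its own slot.

**Last checks that agreed:**
- **Joint and bolt:** the final top and scene pictures show the joint closed. Measured after the push, the bolt's nose was at about jig y +42 mm and its knob at about +84 mm, both as expected for fully home; the final pictures show no change since.
- **Rack and offcut:** the scriber hangs upright in its slot. The chisel, drift and offcut are where they started.
- **Staying in the groove:** the tool's height stayed within about 1 mm from start to end of the pass, so the point did not lift out.

**What was less clean:**
- **Start of the pass:** the point first stuck with about 13 N of drag, because I was pressing with about 10 N. I eased off, and it then ran at roughly 22 to 30 mm/s with 2 to 6 N of drag.
- **Pressing force:** mid-pass it dropped briefly to about 1.5 N before I pressed a little harder again.
- **Joint position:** the top and wrist cameras disagreed by 2 to 3 mm on where the joint lies, so I centred the point by feel. The ends of the pass are about 8 to 11 mm inside the boards' ends.

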